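# Fit the grating drum on the drum grater's drive shaft

## Task

Get the drum grater ready: draw the slide catch fully back first, then swing the retaining bar all the way aside to its stop, and slide the taller of the two loose grating drums down over the upright drive shaft until it sits fully home on the seat ring, standing upright. Lower it gently in the hand rather than letting it drop, let go, and do not shift the shorter drum, the bowl or the bottle; catch and bar stay open at the end.

Things in the scene. Friction and masses are not known exactly. Their poses are not given: they have to be found in the camera images.
- grater: Fixed drive unit, white housing 260 x 190 mm, deck 60 mm high. Origin on the shaft axis at bench height, z up; +x from the catch (robot's side) past the shaft to the bar's pivot post; +y the side the bar opens to. On the deck: catch pedestal x -135 to -77 mm, 50 mm wide, its rails 150 mm above the bench; pivot post 26 mm diameter at x = 85 mm, bar on top of it.
- seat (a point): Point on the shaft axis on top of the seat ring (52 mm diameter), 66 mm above the bench, on which the drum must rest. Axes as the grater's. The polished steel drive shaft is 26 mm in diameter, tapering to 16 mm over its top 9 mm.
- shaft_top (a point): Centre of the drive shaft's top end, 60 mm above the seat (126 mm above the bench). With the bar shut only 10 mm is free between it and the bar.
- bar_pivot (a point): Point on the vertical hinge axis of the retaining bar, at the bar's top face, 150 mm above the bench, 85 mm from the shaft axis along the grater's +x.
- bar (a joint): Angle of the retaining bar (rad). 0: shut, pointing from its pivot along grater -x over the shaft; grows as it swings level towards grater +y (clockwise from above); stop at 1.35. Blocked at about 0.03 until the catch is drawn. Stays where left; about 1.5 N at the knob moves it. Flat dark steel 24 mm wide, 14 mm thick, reaching 142 mm from the pivot.
- bar_knob (a point): Middle height of the black upright knob on the bar, 120 mm from the pivot axis; round, 20 mm in diameter, 46 mm tall, free from above; this point is 26 mm above the bar's top face and 20 mm below the knob's top.
- catch (a joint): Travel of the slide catch (m). 0: shut, its steel tongue stands beside the bar's free end and blocks it; grows as it is drawn along the grater's -x, towards the robot; the bar is free from about 0.024; stop at 0.035 (fully back). It stays where it is left; about 2 N moves it.
- catch_knob (a point): Middle height of the black upright knob on the slide catch: round, 20 mm diameter, 46 mm tall, free from above. This point is 26 mm above the slide's top face, 20 mm below the knob's top, 174 mm above the bench, 15 mm to the grater's +y side. With catch and bar shut the two knobs stand about 72 mm apart.
- tall_drum_mid (a point): Centre of the taller grating drum, half-way up: open straight metal sleeve with small dark holes in its wall, 66 mm tall, 56 mm outside diameter, 30 mm bore right through (2 mm clearance all round on the shaft), 0.3 to 0.6 kg, standing upright on the bench; the same either end up. z along the bore.
- tall_drum: The taller grating drum again; origin in the bore's axis at its lower end, z up along the bore.
- short_drum_mid (a point): Centre of the shorter drum, half-way up: the same kind of sleeve but only 42 mm tall (56 mm outside, 30 mm bore). To be left alone. The two drums may stand in either place.
- bowl_mid (a point): Steel bowl, 150 mm across, 65 mm high; point on its axis 30 mm up. To be left alone.
- bottle_mid (a point): Clear bottle, 66 mm across, 190 mm high, standing; point on its axis 95 mm up. To be left alone.
Things that resemble listed ones, but are neither listed nor needed, are in the scene too. What is shaped like the tall_drum but green or purple is not meant.

How it is judged:
On the way, in this order (a step that is already met when the one before it is completed fails the run):
1. the slide catch is drawn back (at least 28 mm) while the bar is still shut (value of joint catch above 0.028 m and value of joint bar below 0.1 rad), for 0.1 s.
2. the retaining bar is swung aside (past 1.15 rad) (value of joint bar above 1.15 rad), for 0.2 s.
At the end, for the whole second after the job is handed in: The taller drum is on the shaft and fully home: its centre within 5 mm of the shaft axis and 29 to 36 mm above the seat, upright within 0.05 rad, at rest and released; the catch is still drawn (over 24 mm) and the bar still open (over 1.1 rad) (value of joint catch above 0.024 m and value of joint bar above 1.1 rad and horizontal distance between tall_drum_mid and seat below 0.005 m and z of tall_drum_mid in the frame of seat between 0.029 and 0.036 m and angle between the z axis of tall_drum and the z axis of seat, either way round below 0.05 rad and linear speed of tall_drum below 0.02 m/s); the robot touches nothing.
It fails at once if the shorter drum, the bowl or the bottle is moved by more than 30 mm (distance of any of short_drum_mid, bowl_mid, bottle_mid from where it was at the start of the episode above 0.03 m).
It fails at once if the taller drum is let fall down the shaft (faster than 0.5 m/s on it) (horizontal distance between tall_drum_mid and seat below 0.02 m and z of tall_drum_mid in the frame of seat below 0.098 m and linear speed of tall_drum above 0.5 m/s).
It also fails if it takes over 64 s, if anything falls off the work surface, if the arm or the gripper's body presses on something with over 40 N, if the wrist force passes 120 N, or if a joint passes its speed limit or range.

## Robot

A 7-joint arm with a two-finger parallel gripper is mounted at the origin on the work surface. World frame = base frame: x ahead of the robot, y to its left, z up, the work surface at z = 0. Lengths are in m, angles in rad, forces in N, time in s.
With the tool pointing down it reaches from about 0.4 to 0.85 m from the base axis. Payload 10.4 kg.
Tool frame: the origin (TCP) lies at the very end of the fingers, on their centre line; the grasp point (between the pads) lies r.hold_point_z behind it (r.hold_point_z is the distance from the TCP to the grasp point, in m); z points along the fingers, y is the direction in which the jaws open and shut (so a half turn about z gives the same grasp; the last joint's range is limited). The gripper opens to 87 mm and grips with 3 to 60 N. Pads are 19 mm wide; open, the fingers measure 117 mm over their backs; the gripper's body (75 mm by 190 mm) begins 51 mm behind the grasp point.
Start: joints at [-1.137, 0.332, -0.065, 1.46, 0.022, 1.35, -0.088], TCP at [0.276, 0.561, 0.223] pointing down, gripper open.
Joint ranges: [-2.6, 2.6], [-0.5, 2.12], [-1.47, 1.34], [0.16, 2.42], [-1.27, 4.41], [0.06, 2.06], [-2.6, 2.6]. Speed limits (rad/s): [2.22, 2.22, 2.79, 2.79, 3.14, 3.14, 3.14].

## Interface

Orientations are given as a unit quaternion [x, y, z, w].
In Python, from bench import r gives the robot as it stands.
- The arm moves only by the tool send_rows, never from a script. Its argument "commands" is a list of rows, each a list of 7 numbers: the shift along the world's x, y, z normalised to -1 to 1, where 1 is 0.03 m, then the turn, a rotation vector about the world's x, y, z normalised to -1 to 1, where 1 is 5 degrees, then the gripper command: -1 is fully open, 1 is shut, values between are in proportion. In form: [[tx, ty, tz, ax, ay, az, jaw], ...]. A call has 1 to 10 rows; each row shifts and turns the pose as measured when the row begins; what a row does not reach is not made up. A row lasts 1/12 s, in which the tool goes at most 41.7 mm and 7.16 degrees, less where a joint would pass 70% of its speed; a pose out of reach is approached as far as the arm can. A call with a number of a shift or a turn outside -1 to 1 is refused whole. A call with a gripper value outside its range is refused whole. The fingers move at their own pace and stop on an object; "grip_force" is the grip in N (left out, the last holds). Time passes only in rows, so rows that do not move let the fingers close. It gives the time, the measured TCP pose, the force and the opening at its end, in the units of the state.
- r.read_state(): the state, without advancing time (a new reading comes with each control period).
- r.camera(name): name is "side" or "top" or "wrist"; returns the picture (384x512x3 uint8, blue, green, red); there is no depth.
- r.calibration(name): a dict with "K" (3x3 intrinsics, pixels), "R" (3x3) and "t" (3): a world point X has camera coordinates R X + t; the wrist camera has in their place "mount" (4x4, takes a point from camera to tool coordinates, whose origin is the TCP and whose axes are the flange's). Camera axes: x right, y down, z forward; pixel columns grow to the right and rows downward; lengths in m; the calibration is good to about 2 mm. A picture is of the moment at which its call begins: read the wrist's pose just before it. calibration takes no time and is no camera call.
- r.close_job(): hands the job in, once; it reports no verdict.
The state is a dict: "time": time; "joint_positions": joint angles; "joint_vel": joint speeds; "joint_torque": joint torques, N m; "ee_pos": TCP position; "eef_rot": TCP orientation; "ft_force": force on the tool from outside, world axes, zero at the start; "torque": the same for the moment, N m; "width": finger opening in m.
Only numpy, scipy, OpenCV 4.12 (cv2) and the standard library are available. Lean on these libraries where they do the work, as an engineer would, in place of code of your own. Each camera call takes 0.05 s, during which the arm holds its last target.

## Working session

There is one attempt and no reset: what is moved stays moved. The work goes in short steps, Python scripts to look and compute and a tool call to move; the robot and the scene stay as the last step left them, time stands still between calls to the robot, and variables do not carry over. Pictures are saved under pics/ and viewed, and the job is handed in when it is done.

Besides the shell and the picture viewer there is one more tool, called after "Request:" as name(argument=value, ...), one argument or row to a line, values as JSON. send_rows: Moves the arm, as the interface text tells. Scaled input: -1 to 1 covers 0.03 m each way for a shift and 5 degrees each way for a turn. Its arguments: {"type":"object","properties":{"commands":{"type":"array"},"grip_force":{"type":"number"}},"required":["commands"]}

```bash
mkdir -p pics; ls; python3 - <<'E'
from bench import r
import cv2,numpy as np
print(r.read_state(), r.hold_point_z)
for n in ("side","top","wrist"):
    cv2.imwrite(f"pics/{n}0.png",r.camera(n)); print(n,r.calibration(n))
E
```

```text
pics
{'time': 0.0, 'joint_positions': array([-1.13660767,  0.3328514 , -0.0647078 ,  1.46093441,  0.02160098,
        1.34988195, -0.08852626]), 'joint_vel': array([ 0.00061373, -0.0012693 , -0.00133359,  0.00095792,  0.00047173,
        0.00027855,  0.00130522]), 'joint_torque': array([-9.28209556e-04, -6.23247242e+01,  2.39079277e-02, -3.89901066e+01,
       -6.13669446e-02,  3.96533555e-02,  1.74335564e-04]), 'ee_pos': array([0.27550165, 0.56058099, 0.22177003]), 'eef_rot': array([ 2.26412726e-01,  9.74031212e-01, -6.78199897e-04, -1.25776655e-04]), 'ft_force': array([-0.13773517, -0.0814373 ,  0.35795409]), 'torque': array([-0.03497168,  0.0129884 , -0.01457078]), 'width': 0.08729981103329451} 0.0187
side {'K': array([[360.73746766,   0.        , 258.47414656],
       [  0.        , 360.73746766, 188.85076625],
       [  0.        ,   0.        ,   1.        ]]), 'R': array([[ 0.90037621, -0.43456124, -0.02189088],
       [-0.2880919 , -0.55768922, -0.77845089],
       [ 0.32607628,  0.70720525, -0.62732368]]), 't': array([-0.43059703,  0.28107909,  0.76409003])}
top {'K': array(
[... 167 characters left out ...]
102078, -0.9994492 , -0.02567928],
       [-0.98572022,  0.02501059, -0.16652365],
       [ 0.16707419,  0.02181212, -0.98570302]]), 't': array([0.05993579, 0.53892904, 1.00134326])}
wrist {'K': array([[304.03377296,   0.        , 258.68198096],
       [  0.        , 304.03377296, 191.41092005],
       [  0.        ,   0.        ,   1.        ]]), 'mount': array([[-1.79901198e-03, -9.65208268e-01, -2.61476122e-01,
         7.06623098e-02],
       [ 9.99997856e-01, -1.46824773e-03, -1.46033706e-03,
         4.54254571e-04],
       [ 1.02561768e-03, -2.61478189e-01,  9.65208840e-01,
        -1.62690966e-01],
       [ 0.00000000e+00,  0.00000000e+00,  0.00000000e+00,
         1.00000000e+00]])}
```

View pics/side0.png

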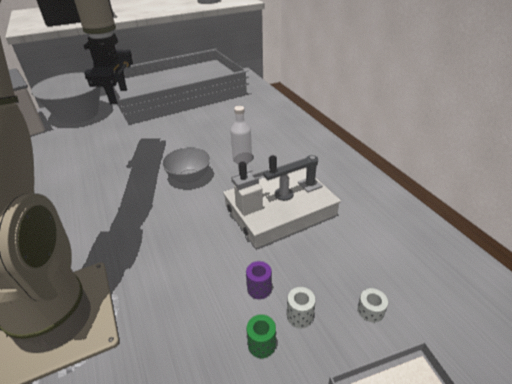

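View pics/top0.png

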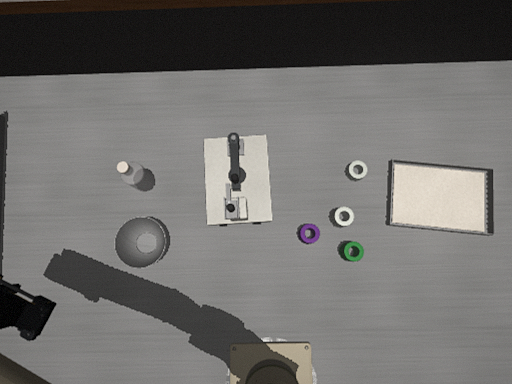

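View pics/wrist0.png

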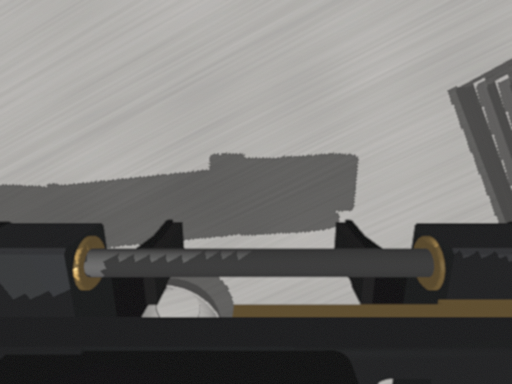

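The side view shows four sleeves: purple (259,280), green (262,335), and two metal ones at (301,306), which looks taller, and (373,304), which looks shorter. In the top view the metal ones are at (344,216) and (358,170). Bar and catch are at top (235,150–210), the bowl at (141,242) and the bottle at (124,168). Next, close crops.

```bash
python3 - <<'E'
import cv2,numpy as np
s=cv2.imread("pics/side0.png");t=cv2.imread("pics/top0.png")
a=cv2.resize(s[270:350,230:400],None,fx=4.5,fy=4.5,interpolation=cv2.INTER_CUBIC);cv2.imwrite("pics/c1.png",a)
a=cv2.resize(t[125:235,190:290],None,fx=5,fy=5,interpolation=cv2.INTER_CUBIC);cv2.imwrite("pics/c2.png",a)
a=cv2.resize(t[150:270,290:380],None,fx=5,fy=5,interpolation=cv2.INTER_CUBIC);cv2.imwrite("pics/c3.png",a)
a=cv2.resize(s[140:250,210:350],None,fx=5,fy=5,interpolation=cv2.INTER_CUBIC);cv2.imwrite("pics/c4.png",a)
E
```

```text
(no output)
```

View pics/c1.png

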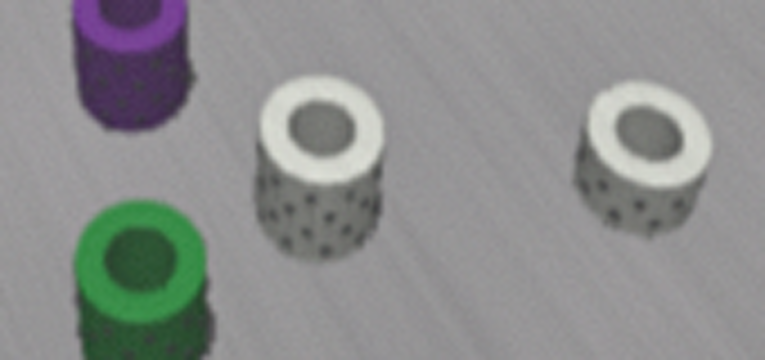

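View pics/c2.png

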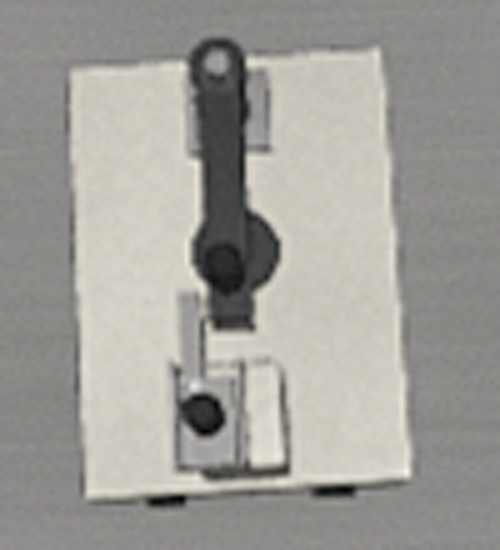

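View pics/c3.png

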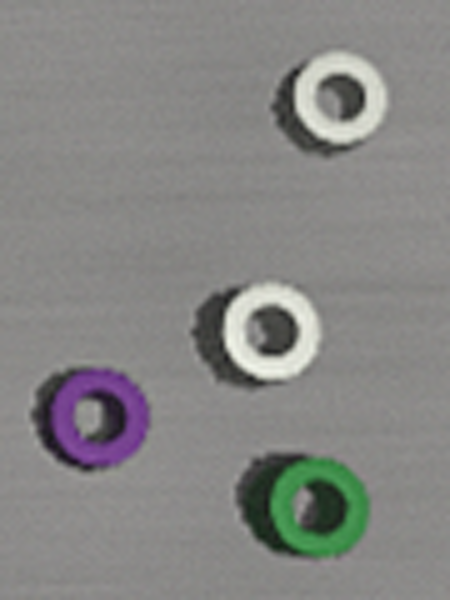

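View pics/c4.png

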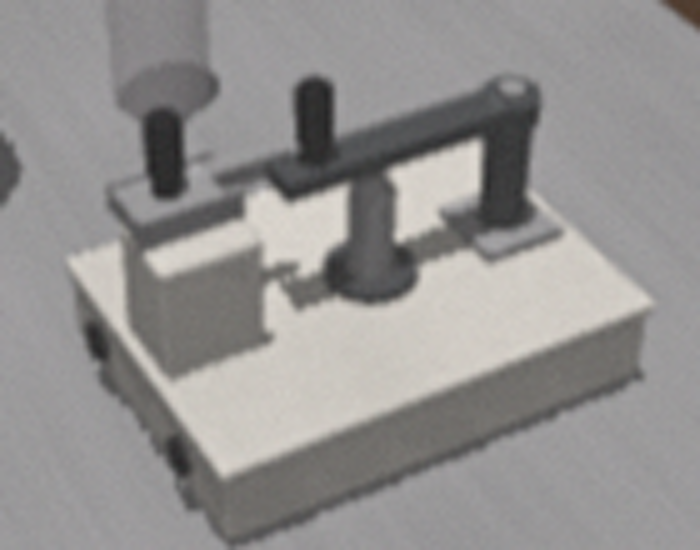

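```bash
cat > h.py <<'E'
from bench import r
import cv2,numpy as np
C={n:r.calibration(n) for n in("side","top")}
def cam(n): c=C[n]; return -c["R"].T@c["t"]
def ray(n,u,v):
    c=C[n]; d=c["R"].T@np.linalg.inv(c["K"])@np.array([u,v,1.]); return d/np.linalg.norm(d)
def onz(n,u,v,z):
    o=cam(n);d=ray(n,u,v); return (o+d*(z-o[2])/d[2]).round(4)
def tri(a,b):
    o1,d1=cam("side"),ray("side",*a);o2,d2=cam("top"),ray("top",*b)
    A=np.stack([d1,-d2],1);s=np.linalg.lstsq(A,o2-o1,rcond=None)[0]
    p,q=o1+d1*s[0],o2+d2*s[1]; return ((p+q)/2).round(4),np.linalg.norm(p-q).round(4)
def proj(n,X):
    c=C[n];p=c["K"]@(c["R"]@np.array(X)+c["t"]);return (p[:2]/p[2]).round(1)
E
python3 - <<'E'
from h import *
print(cam("side"),cam("top"))
P={"tall":((301.3,298.7),(344.4,216.2),.066),"short":((374.4,299.6),(358.2,169.6),.042),"piv":((312.6,157.6),(233.4,137.4),.15),
"bknob":((273,156.4),(235.2,178.4),.196),"cknob":((242.6,163),(230,207.2),.194)}
for k,(a,b,z) in P.items(): print(k,tri(a,b),"side@z",onz("side",*a,z),"top@z",onz("top",*b,z))
cs=[(70,70),(378,50),(410,480),(86,498)]
W=[onz("top",190+x/5,125+y/5,.06) for x,y in cs]
for w in W:print(w)
print("ctr",np.mean(W,0), np.linalg.norm(W[0]-W[1]),np.linalg.norm(W[1]-W[2]),np.linalg.norm(W[2]-W[3]),np.linalg.norm(W[3]-W[0]))
for a,b in((3,0),(2,1),):d=W[b]-W[a];print(np.degrees(np.arctan2(d[1],d[0])))
d=W[0]-W[1];print(np.degrees(np.arctan2(-d[0],d[1])))
E
```

```text
[ 0.2195243  -0.57073448  0.68871189] [0.36519454 0.02458242 1.07831062]
tall (array([ 0.4666, -0.2217,  0.0662]), np.float64(0.0017)) side@z [ 0.4675 -0.2218  0.066 ] top@z [ 0.4658 -0.2214  0.066 ]
short (array([ 0.6074, -0.2775,  0.0434]), np.float64(0.0028)) side@z [ 0.6097 -0.2772  0.042 ] top@z [ 0.6065 -0.2772  0.042 ]
piv (array([0.6809, 0.0862, 0.1528]), np.float64(0.0021)) side@z [0.6845 0.0896 0.15  ] top@z [0.6809 0.0868 0.15  ]
bknob (array([0.558 , 0.0795, 0.1983]), np.float64(0.005)) side@z [0.5622 0.0824 0.196 ] top@z [0.5561 0.0805 0.196 ]
cknob (array([0.4843, 0.0944, 0.1937]), np.float64(0.0034)) side@z [0.4858 0.0937 0.194 ] top@z [0.4826 0.0948 0.194 ]
[0.7091 0.1814 0.06  ]
[ 0.7161 -0.004   0.06  ]
[ 0.4575 -0.0151  0.06  ]
[0.4514 0.172  0.06  ]
ctr [0.583525 0.083575 0.06    ] 0.18553209964855139 0.2588381154312478 0.18719941239224017 0.2578713826697332
2.089024644797338
2.4578228958090707
2.162244012921099
```

Heights come out right: tall drum top 66 mm, short 43 mm, pivot 153 mm, knob tops 194–198 mm. The target is the metal sleeve at side (301,306); the short one at (373,304) and the green and purple ones are excluded. I'll move above the catch knob.

Request:
send_rows(
  commands=[
    [0.3,-0.7,0.2,0,0,0,-1],
    [0.35,-0.8,0.2,0,0,0,-1],
    [0.35,-0.8,0.2,0,0,0,-1],
    [0.35,-0.8,0.2,0,0,0,-1],
    [0.35,-0.8,0.2,0,0,0,-1],
    [0.35,-0.8,0.2,0,0,0,-1],
    [0.35,-0.8,0.2,0,0,0,-1],
    [0.35,-0.8,0,0,0,0,-1],
    [0.35,-0.8,0,0,0,0,-1],
    [0.35,-0.8,0,0,0,0,-1],
  ],
)

```text
time: 0.98
ee_pos: [0.376, 0.3163, 0.2612]
eef_rot: [0.221, 0.975, -0.003, -0.003]
ft_force: [-0.2, -0.3, 0.4]
width: 0.0865
```

Request:
send_rows(
  commands=[
    [0.5,-0.8,0,0,0,0,-1],
    [0.5,-0.8,0,0,0,0,-1],
    [0.5,-0.8,0,0,0,0,-1],
    [0.5,-0.8,0,0,0,0,-1],
    [0.5,-0.8,0,0,0,0,-1],
    [0.5,-0.8,0,0,0,0,-1],
    [0.5,-0.8,0,0,0,0,-1],
    [0.5,-0.8,0,0,0,0,-1],
    [0.3,-0.3,0,0,0,0,-1],
    [0,0,0,0,0,0,-1],
  ],
)

```text
time: 1.82
ee_pos: [0.5097, 0.0973, 0.2608]
eef_rot: [0.224, 0.974, -0.004, -0.003]
ft_force: [-1.2, -0.3, -0.6]
width: 0.0871
```

```bash
cat >> h.py <<'E'
from scipy.spatial.transform import Rotation as Ro
def wpose():
    s=r.read_state(); m=r.calibration("wrist"); T=np.eye(4);T[:3,:3]=Ro.from_quat(s["eef_rot"]).as_matrix();T[:3,3]=s["ee_pos"]
    return T@m["mount"],m["K"]
def wonz(u,v,z,W):
    M,K=W; d=M[:3,:3]@np.linalg.inv(K)@np.array([u,v,1.]);o=M[:3,3];return (o+d*(z-o[2])/d[2]).round(4)
def wproj(X,W):
    M,K=W;p=np.linalg.inv(M)@np.append(X,1);p=K@p[:3];return (p[:2]/p[2]).round(1)
E
python3 - <<'E'
from h import *
W=wpose();np.savez("w1.npz",M=W[0],K=W[1]);cv2.imwrite("pics/w1.png",r.camera("wrist"));print(r.read_state()["ee_pos"])
E
```

```text
[0.50902497 0.09812796 0.26076258]
```

View pics/w1.png

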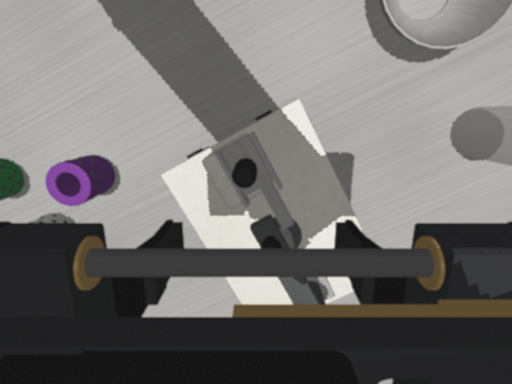

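The wrist view shows the catch knob's top at about (243,172) and the bar's free end at (268,225).

```bash
python3 - <<'E'
from h import *
z=np.load("w1.npz");W=(z["M"],z["K"])
a=cv2.imread("pics/w1.png")[120:270,180:330];cv2.imwrite("pics/w1c.png",cv2.resize(a,None,fx=4,fy=4,interpolation=cv2.INTER_CUBIC))
print(wonz(243,172,.194,W),W[0][:3,3]);print(wproj([.487,.095,.194],W),wproj([.487,.095,.148],W))
E
```

```text
[0.4825 0.0966 0.194 ] [0.44742846 0.12959823 0.42367637]
[243.7 178. ] [246.6 167.2]
```

View pics/w1c.png

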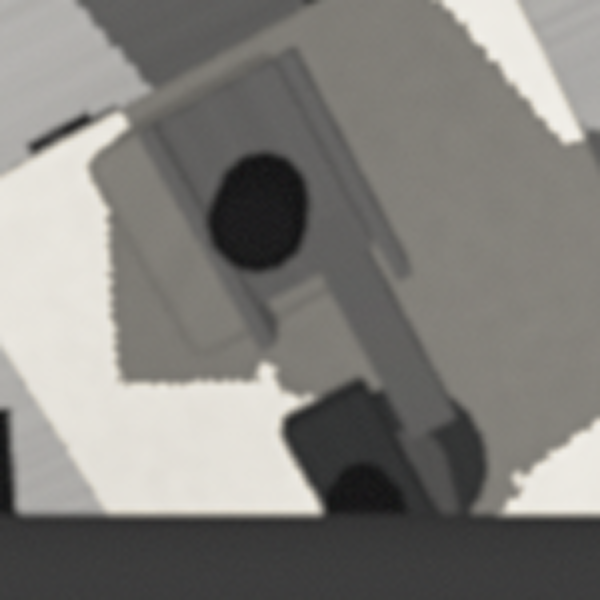

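Request:
send_rows(
  commands=[
    [-0.4,0,0,0,0,0,-1],
    [-0.4,-0.1,-0.2,0,0,0,-1],
    [0,0,-0.6,0,0,0,-1],
    [0,0,-0.7,0,0,0,-1],
    [0,0,-0.7,0,0,0,-1],
    [0,0,-0.6,0,0,0,-1],
    [0,0,-0.4,0,0,0,-1],
    [0,0,-0.2,0,0,0,-1],
    [0,0,0,0,0,0,-1],
  ],
  grip_force=25,
)

```text
time: 2.62
ee_pos: [0.4775, 0.1064, 0.1546]
eef_rot: [0.218, 0.976, -0.002, -0.004]
ft_force: [-0.3, -0.1, 1.3]
width: 0.0867
```

Request:
send_rows(
  commands=[
    [0.25,-0.3,0.1,0,0,0,-1],
    [0,0,0,0,0,0,-1],
    [0,0,0,0,0,0,-1],
  ],
)

```text
time: 2.87
ee_pos: [0.4857, 0.0984, 0.1596]
eef_rot: [0.216, 0.976, -0.001, -0.003]
ft_force: [-0.2, -0.3, 0.0]
width: 0.0877
```

Now I'll close on the knob.

Request:
send_rows(
  commands=[
    [0,-0.1,-0.05,0,0,0,-1],
    [0,0,0,0,0,0,0.6],
    [0,0,0,0,0,0,1],
    [0,0,0,0,0,0,1],
    [0,0,0,0,0,0,1],
    [0,0,0,0,0,0,1],
    [0,0,0,0,0,0,1],
    [0,0,0,0,0,0,1],
    [0,0,0,0,0,0,1],
  ],
)

```text
time: 3.62
ee_pos: [0.4871, 0.0952, 0.1602]
eef_rot: [0.217, 0.976, -0.0, -0.002]
ft_force: [-0.2, -1.2, 0.1]
width: 0.0415
```

Request:
send_rows(
  commands=[
    [0,0,0,0,0,0,1],
    [0,0,0,0,0,0,1],
    [0,0,0,0,0,0,1],
    [0,0,0,0,0,0,1],
    [0,0,0,0,0,0,1],
    [0,0,0,0,0,0,1],
  ],
)

```text
time: 4.12
ee_pos: [0.487, 0.0948, 0.1602]
eef_rot: [0.217, 0.976, -0.001, -0.002]
ft_force: [-0.7, -0.6, 0.6]
width: 0.019
```

The opening of 19 mm matches the knob. Drawing the catch.

Request:
send_rows(
  commands=[
    [-0.2,-0.01,0,0,0,0,1],
    [-0.2,-0.01,0,0,0,0,1],
    [-0.2,-0.01,0,0,0,0,1],
    [-0.2,-0.01,0,0,0,0,1],
    [-0.2,-0.01,0,0,0,0,1],
  ],
)

```text
time: 4.53
ee_pos: [0.4568, 0.0937, 0.1604]
eef_rot: [0.217, 0.976, 0.0, 0.001]
ft_force: [37.4, 3.1, -19.2]
width: 0.0193
```

```bash
python3 - <<'E'
from h import *
a=r.camera("side");print(r.read_state()["ft_force"],r.read_state()["ee_pos"])
cv2.imwrite("pics/s2.png",cv2.resize(a[110:250,200:350],None,fx=4,fy=4,interpolation=cv2.INTER_CUBIC))
E
```

```text
[ 9.05421736  2.26967389 -8.3243156 ] [0.45695066 0.09392612 0.16042041]
```

View pics/s2.png

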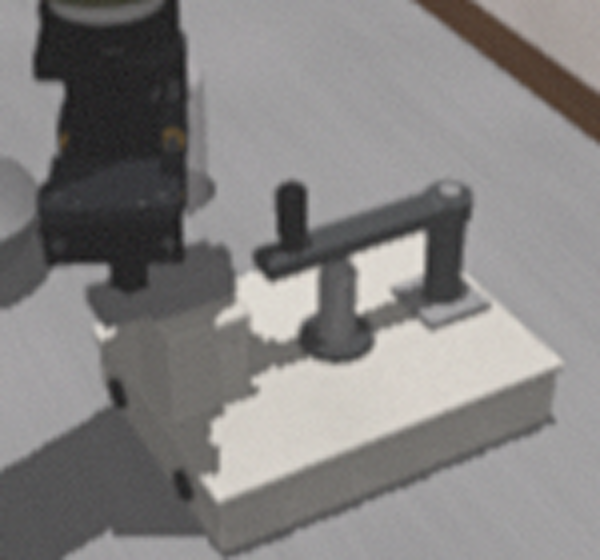

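Request:
send_rows(
  commands=[
    [-0.08,0,0,0,0,0,1],
    [0,0,0,0,0,0,1],
  ],
)

```text
time: 4.75
ee_pos: [0.457, 0.094, 0.1604]
eef_rot: [0.217, 0.976, 0.002, 0.006]
ft_force: [3.0, 1.2, -4.6]
width: 0.0189
```

Request:
send_rows(
  commands=[
    [-0.15,0,0,0,0,0,1],
    [-0.15,0,0,0,0,0,1],
  ],
)

```text
time: 4.92
ee_pos: [0.4548, 0.0949, 0.1613]
eef_rot: [0.217, 0.976, 0.006, 0.015]
ft_force: [29.4, 5.0, -23.7]
width: 0.0193
```

It resists at about 31 mm of tool travel, so this is probably the stop with some slip in the pads. I'll release, lift and look.

Request:
send_rows(
  commands=[
    [0.05,0,0,0,0,0,-1],
    [0,0,0,0,0,0,-1],
    [0,0,0,0,0,0,-1],
    [0,0,0,0,0,0,-1],
    [0,0,0,0,0,0,-1],
    [0,0,0.6,0,0,0,-1],
    [0,0,0.8,0,0,0,-1],
    [0,0,0.8,0,0,0,-1],
    [0.8,0,0.8,0,0,0,-1],
    [0.8,0,0.4,0,0,0,-1],
  ],
)

```text
time: 5.75
ee_pos: [0.4957, 0.0942, 0.2643]
eef_rot: [0.216, 0.976, 0.004, 0.01]
ft_force: [1.0, -0.3, -0.2]
width: 0.0782
```

Request:
send_rows(
  commands=[
    [0.8,0,0,0,0,0,-1],
    [0.8,0,0,0,0,0,-1],
    [0.5,0,0,0,0,0,-1],
    [0.5,0,0,0,0,0,-1],
    [0,0,0,0,0,0,-1],
  ],
)

```text
time: 6.17
ee_pos: [0.5803, 0.0946, 0.2682]
eef_rot: [0.216, 0.976, 0.005, 0.012]
ft_force: [-0.3, 0.5, 0.4]
width: 0.0867
```

```bash
python3 - <<'E'
from h import *
W=wpose();np.savez("w2.npz",M=W[0],K=W[1]);cv2.imwrite("pics/w2.png",r.camera("wrist"));print(r.read_state()["ee_pos"],r.read_state()["eef_rot"])
a=r.camera("side")
cv2.imwrite("pics/s3.png",cv2.resize(a[110:250,200:350],None,fx=4,fy=4,interpolation=cv2.INTER_CUBIC))
E
```

```text
[0.57922913 0.0945548  0.26824936] [0.21570469 0.97637912 0.00522627 0.0113132 ]
```

View pics/w2.png

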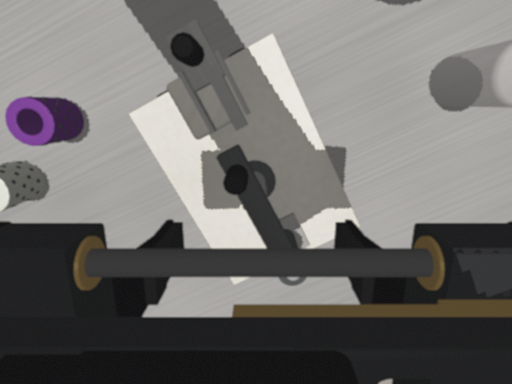

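View pics/s3.png

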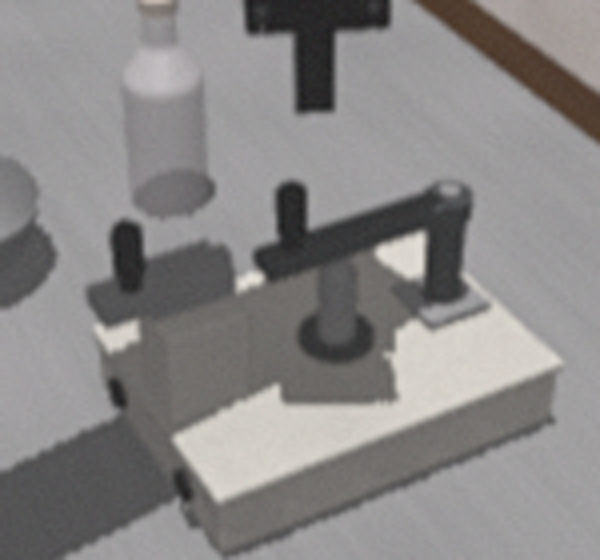

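```bash
python3 - <<'E'
from h import *
z=np.load("w2.npz");W=(z["M"],z["K"])
print(onz("side",242.6,163,.194),onz("side",231.7,167,.194))
print("ck",wonz(183,45,.194,W),"bk",wonz(235,182,.196,W), "side bk",onz("side",200+291/4,110+188/4,.196))
for p in([.45,.094,.194],[.561,.0825,.196],[.561,.0825,.15],[.681,.087,.15],[.597,.084,.126]):print(wproj(p,W))
a=cv2.imread("pics/w2.png")[20:220,130:330];cv2.imwrite("pics/w2c.png",cv2.resize(a,None,fx=3,fy=3,interpolation=cv2.INTER_CUBIC))
E
```

```text
[0.4858 0.0937 0.194 ] [0.4561 0.0905 0.194 ]
ck [0.4561 0.095  0.194 ] bk [0.5607 0.0843 0.196 ] side bk [0.5605 0.0803 0.196 ]
[177.6  37. ]
[233.1 183.3]
[236.4 170.7]
[291.3 271.2]
[254.2 195.7]
```

View pics/w2c.png

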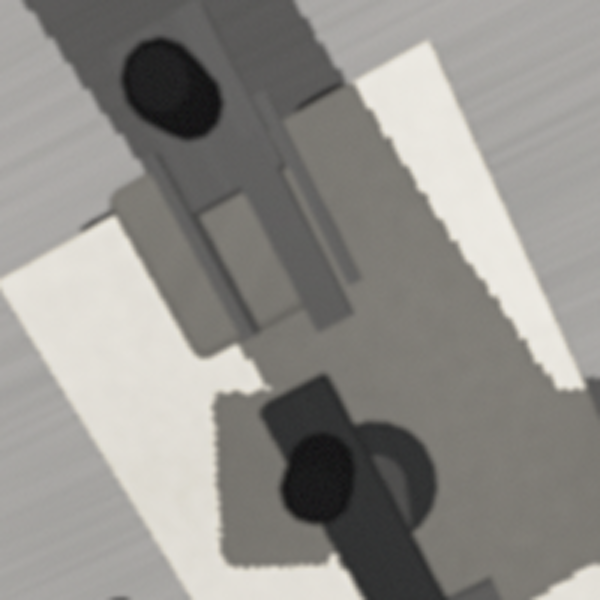

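The catch is drawn: knob tops are now about 104 mm apart in x (70 when shut), and it held firm against a 29 N pull. I'll level the tool and go to the bar knob.

```bash
cat >> h.py <<'E'
def lev(yaw=None):
    s=r.read_state();R=Ro.from_quat(s["eef_rot"]);m=R.as_matrix();y=np.arctan2(m[1,1],m[0,1]) if yaw is None else yaw
    Y=np.array([np.cos(y),np.sin(y),0]);Z=np.array([0,0,-1.]);D=np.stack([np.cross(Y,Z),Y,Z],1)
    rv=np.degrees((Ro.from_matrix(D)*R.inv()).as_rotvec())/5
    print("pos",s["ee_pos"].round(4),"jawyaw",np.degrees(y).round(1),"turn rows",rv.round(2),"w",s["width"].round(4),"j",s["joint_positions"].round(2),"f",s["ft_force"].round(1))
E
python3 -c "
from h import *
lev()"
```

```text
Traceback (most recent call last):
  File "h.py", line 27, in lev
    print("pos",s["ee_pos"].round(4),"jawyaw",np.degrees(y).round(1),"turn rows",rv.round(2),"w",s["width"].round(4),"j",s["joint_positions"].round(2),"f",s["ft_force"].round(1))
                                                                                                 ^^^^^^^^^^^^^^^^
AttributeError: 'float' object has no attribute 'round'
```

```bash
sed -i 's/s\["width"\].round(4)/round(s["width"],4)/' h.py; python3 -c "
from h import *
lev()"
```

```text
pos [0.5785 0.0946 0.2684] jawyaw 65.1 turn rows [-0.07  0.28  0.  ] w 0.0874 j [-0.56  0.21  0.38  1.54 -0.08  1.38  0.96] f [-1.4 -0.4 -0.1]
```

Request:
send_rows(
  commands=[
    [-0.5,-0.4,0,-0.07,0.28,0,-1],
    [0,0,0,0,0,0,-1],
    [0,0,-0.6,0,0,0,-1],
    [0,0,-0.7,0,0,0,-1],
    [0,0,-0.4,0,0,0,-1],
    [0,0,0,0,0,0,-1],
  ],
)

```text
time: 6.77
ee_pos: [0.5579, 0.0811, 0.2177]
eef_rot: [0.215, 0.977, 0.0, -0.001]
ft_force: [-0.5, -1.0, 0.1]
width: 0.0869
```

```bash
python3 -c "
from h import *
lev()"
```

```text
pos [0.5579 0.0811 0.2177] jawyaw 65.1 turn rows [-0.02 -0.03 -0.  ] w 0.0869 j [-0.55  0.2   0.38  1.65 -0.08  1.3   0.98] f [-0.5 -1.   0.1]
```

Request:
send_rows(
  commands=[
    [0.1,0.03,-0.6,0,0,0,-1],
    [0,0,-0.6,0,0,0,-1],
    [0,0,-0.45,0,0,0,-1],
    [0,0,-0.1,0,0,0,-1],
    [0,0,0,0,0,0,-1],
  ],
)

```text
time: 7.18
ee_pos: [0.5601, 0.0824, 0.1676]
eef_rot: [0.215, 0.977, 0.002, -0.0]
ft_force: [0.6, -0.6, 0.3]
width: 0.0866
```

Request:
send_rows(
  commands=[
    [0,0,-0.15,0,0,0,1],
    [0,0,0,0,0,0,1],
    [0,0,0,0,0,0,1],
    [0,0,0,0,0,0,1],
    [0,0,0,0,0,0,1],
    [0,0,0,0,0,0,1],
    [0,0,0,0,0,0,1],
    [0,0,0,0,0,0,1],
    [0,0,0,0,0,0,1],
    [0,0,0,0,0,0,1],
  ],
  grip_force=15,
)

```text
time: 8.02
ee_pos: [0.562, 0.0829, 0.168]
eef_rot: [0.215, 0.977, 0.003, 0.002]
ft_force: [0.0, 0.5, -0.3]
width: 0.0283
```

Request:
send_rows(
  commands=[
    [0,0,0,0,0,0,1],
    [0,0,0,0,0,0,1],
    [0,0,0,0,0,0,1],
    [0,0,0,0,0,0,1],
  ],
)

```text
time: 8.35
ee_pos: [0.5622, 0.0834, 0.1679]
eef_rot: [0.215, 0.977, 0.004, 0.002]
ft_force: [1.0, 0.8, 0.2]
width: 0.0194
```

```bash
python3 -c "
import numpy as np
a=np.radians(2.2);P=np.array([.681,.087])
def k(t): v=.12*np.array([-np.cos(t),np.sin(t)]);return P+np.array([[np.cos(a),-np.sin(a)],[np.sin(a),np.cos(a)]])@v
ts=np.linspace(0,1.4,21)
p=np.array([k(t) for t in ts]);print(np.c_[ts[1:],(np.diff(p,axis=0)/.03).round(2),p[1:].round(3)])"
```

```text
[[ 0.07  -0.     0.28   0.561  0.091]
 [ 0.14   0.02   0.28   0.562  0.099]
 [ 0.21   0.04   0.28   0.563  0.107]
 [ 0.28   0.06   0.27   0.564  0.116]
 [ 0.35   0.08   0.27   0.567  0.124]
 [ 0.42   0.1    0.26   0.57   0.132]
 [ 0.49   0.11   0.26   0.573  0.139]
 [ 0.56   0.13   0.25   0.577  0.147]
 [ 0.63   0.15   0.24   0.581  0.154]
 [ 0.7    0.16   0.23   0.586  0.161]
 [ 0.77   0.18   0.21   0.592  0.167]
 [ 0.84   0.19   0.2    0.598  0.173]
 [ 0.91   0.21   0.19   0.604  0.179]
 [ 0.98   0.22   0.17   0.61   0.184]
 [ 1.05   0.23   0.16   0.617  0.189]
 [ 1.12   0.24   0.14   0.625  0.193]
 [ 1.19   0.25   0.12   0.632  0.197]
 [ 1.26   0.26   0.1    0.64   0.2  ]
 [ 1.33   0.27   0.09   0.648  0.202]
 [ 1.4    0.27   0.07   0.656  0.204]]
```

Request:
send_rows(
  commands=[
    [0,0.28,0,0,0,0,1],
    [0.02,0.28,0,0,0,0,1],
    [0.04,0.28,0,0,0,0,1],
    [0.06,0.27,0,0,0,0,1],
    [0.08,0.27,0,0,0,0,1],
    [0.1,0.26,0,0,0,0,1],
  ],
)

```text
time: 8.85
ee_pos: [0.5678, 0.1306, 0.1676]
eef_rot: [0.219, 0.976, 0.0, -0.002]
ft_force: [-2.4, -2.6, 1.9]
width: 0.0196
```

On the arc with a small force. I'll continue.

Request:
send_rows(
  commands=[
    [0.13,0.27,0,0,0,0,1],
    [0.14,0.26,0,0,0,0,1],
    [0.15,0.24,0,0,0,0,1],
    [0.16,0.23,0,0,0,0,1],
    [0.18,0.21,0,0,0,0,1],
    [0.19,0.2,0,0,0,0,1],
    [0.21,0.19,0,0,0,0,1],
  ],
)

```text
time: 9.43
ee_pos: [0.605, 0.1852, 0.1672]
eef_rot: [0.218, 0.976, 0.0, -0.002]
ft_force: [-3.4, -1.6, 1.9]
width: 0.0194
```

Request:
send_rows(
  commands=[
    [0.22,0.1,0,0,0,0,1],
    [0.24,0.1,0,0,0,0,1],
    [0.25,0.1,0,0,0,0,1],
    [0.25,0.1,0,0,0,0,1],
    [0.26,0.08,0,0,0,0,1],
    [0.27,0.06,0,0,0,0,1],
  ],
)

```text
time: 9.93
ee_pos: [0.6518, 0.2045, 0.1663]
eef_rot: [0.217, 0.976, -0.001, -0.005]
ft_force: [-30.6, -19.5, 10.0]
width: 0.02
```

The force shows the stop at about θ≈1.35. I'll release and lift.

Request:
send_rows(
  commands=[
    [0,0,0,0,0,0,1],
    [0,0,0,0,0,0,-1],
    [0,0,0,0,0,0,-1],
    [0,0,0,0,0,0,-1],
    [0,0,0,0,0,0,-1],
    [0,0,0,0,0,0,-1],
    [0,0,0.6,0,0,0,-1],
    [0,0,0.8,0,0,0,-1],
    [0,0,0.8,0,0,0,-1],
    [0,0,0.4,0,0,0,-1],
  ],
)

```text
time: 10.77
ee_pos: [0.653, 0.2048, 0.2414]
eef_rot: [0.216, 0.976, -0.003, -0.008]
ft_force: [0.2, 0.2, 0.7]
width: 0.0717
```

Request:
send_rows(
  commands=[
    [-0.3,-0.9,0.2,0,0,0,-1],
    [-0.3,-1,0,0,0,0,-1],
    [-0.3,-1,0,0,0,0,-1],
    [-0.3,-1,0,0,0,0,-1],
    [-0.3,-1,0,0,0,0,-1],
    [-0.3,-1,0,0,0,0,-1],
    [-0.3,-1,0,0,0,0,-1],
    [-0.3,-1,0,0,0,0,-1],
    [-0.3,-1,0,0,0,0,-1],
    [-0.3,-1,0,0,0,0,-1],
  ],
)

```text
time: 11.6
ee_pos: [0.5596, -0.0923, 0.249]
eef_rot: [0.208, 0.978, 0.001, -0.004]
ft_force: [-0.1, -0.3, -0.0]
width: 0.0871
```

```bash
python3 - <<'E'
from h import *
lev()
a=r.camera("side");cv2.imwrite("pics/s4.png",a);t=r.camera("top");cv2.imwrite("pics/t4.png",t)
b=cv2.resize(a[110:250,200:350],(600,560),interpolation=cv2.INTER_CUBIC);cv2.imwrite("pics/s4c.png",b)
cv2.imwrite("pics/t4c.png",cv2.resize(t[110:290,190:390],None,fx=3,fy=3,interpolation=cv2.INTER_CUBIC))
E
```

```text
pos [ 0.5596 -0.0923  0.249 ] jawyaw 65.9 turn rows [-0.05 -0.09 -0.  ] w 0.0871 j [-0.32  0.2   0.47  1.59 -0.1   1.38  1.31] f [-0.1 -0.3 -0. ]
```

View pics/s4c.png

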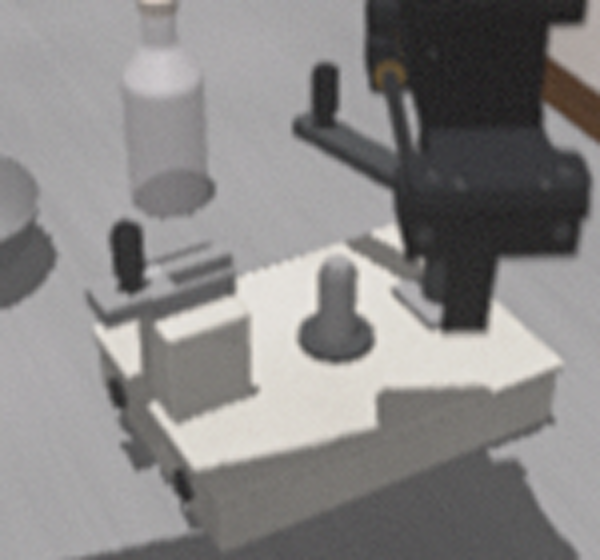

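View pics/t4c.png

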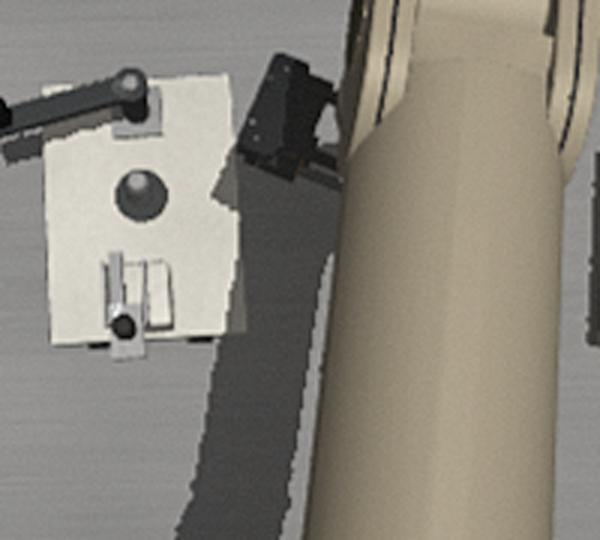

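The bar stands open, the catch is back and the shaft is clear. I'll measure the shaft and bar.

```bash
python3 - <<'E'
from h import *
top=lambda x,y:(190+x/3,110+y/3); sd=lambda x,y:(200+x/4,110+y/4)
print("shaft tri",tri(sd(338,264),top(136,180)),onz("side",*sd(338,264),.126),onz("top",*top(136,180),.126))
print("ring",onz("top",*top(142,195),.066),onz("side",*sd(337,334),.066))
piv=onz("top",*top(130,80),.15); tipm=onz("top",*top(18,118),.15)
print("piv",piv,"side tip",onz("side",*sd(300,122),.15),tipm)
print("knobtop",onz("side",*sd(324,70),.196),"ck",onz("top",*top(122,323),.194),onz("side",*sd(127,228),.194))
for c in([.597,.084,.066],[.597,.084,.126]):print(proj("top",c),proj("side",c))
E
python3 - <<'E'
import cv2
t=cv2.imread("pics/t4.png");s=cv2.imread("pics/s4.png")
a=cv2.resize(t[150:200,210:270],None,fx=10,fy=10,interpolation=cv2.INTER_CUBIC);cv2.imwrite("pics/t5.png",a)
a=cv2.resize(s[165:205,260:310],None,fx=12,fy=12,interpolation=cv2.INTER_CUBIC);cv2.imwrite("pics/s5.png",a)
E
```

```text
shaft tri (array([0.5964, 0.0842, 0.1229]), np.float64(0.0015)) [0.5951 0.0805 0.126 ] [0.5949 0.0843 0.126 ]
ring [0.5942 0.0824 0.066 ] [0.5964 0.0813 0.066 ]
piv [0.683  0.0869 0.15  ] side tip [0.6369 0.2127 0.15  ] [0.65   0.1894 0.15  ]
knobtop [0.6477 0.1986 0.196 ] ck [0.4561 0.0935 0.194 ] [0.4562 0.0904 0.194 ]
[236.8 174.1] [283.9 192.9]
[235.4 169.3] [284.5 175.1]
```

View pics/t5.png

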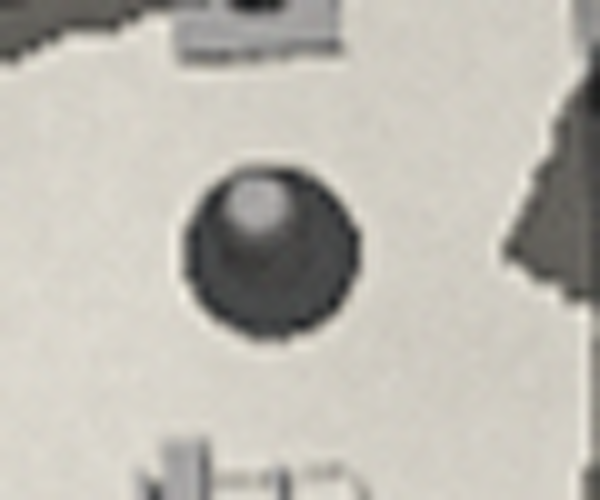

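View pics/s5.png

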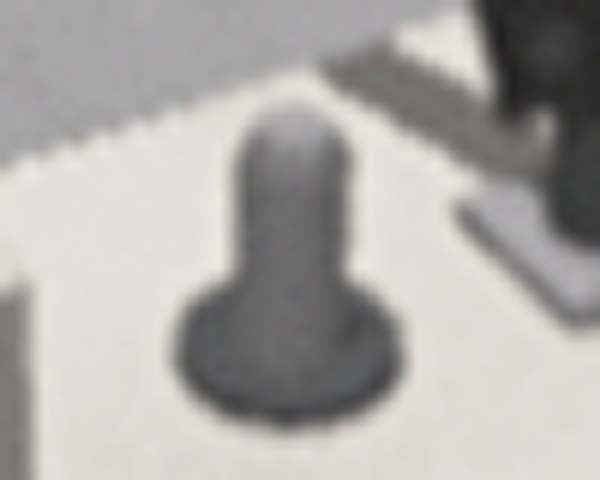

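Shaft is at about (0.5965, 0.084). The catch knob is at x=0.456 and the bar knob at the stop position. Next, the tall drum.

Request:
send_rows(
  commands=[
    [-0.25,-0.5,0,0,-0.1,0,-1],
    [-0.25,-0.5,0,0,0,0,-1],
    [-0.25,-0.5,0,0,0,0,-1],
    [-0.25,-0.5,0,0,0,0,-1],
    [-0.25,-0.5,0,0,0,0,-1],
    [-0.25,-0.5,0,0,0,0,-1],
    [-0.25,-0.5,0,0,0,0,-1],
    [-0.25,-0.5,0,0,0,0,-1],
    [-0.1,-0.3,0,0,0,0,-1],
    [0,0,0,0,0,0,-1],
  ],
  grip_force=30,
)

```text
time: 12.53
ee_pos: [0.4941, -0.2291, 0.2484]
eef_rot: [0.212, 0.977, 0.003, 0.002]
ft_force: [-0.1, 0.4, 1.1]
width: 0.0872
```

```bash
python3 - <<'E'
from h import *
lev()
W=wpose();np.savez("w3.npz",M=W[0],K=W[1]);cv2.imwrite("pics/w3.png",r.camera("wrist"))
print(wproj([.467,-.221,.066],W),wproj([.467,-.221,.0],W))
E
```

```text
pos [ 0.4941 -0.2291  0.2484] jawyaw 65.6 turn rows [-0.05  0.07  0.  ] w 0.0872 j [-0.16  0.14  0.57  1.67 -0.08  1.35  1.57] f [-0.1  0.4  1.1]
[254.3 147.5] [254.8 141.3]
```

View pics/w3.png

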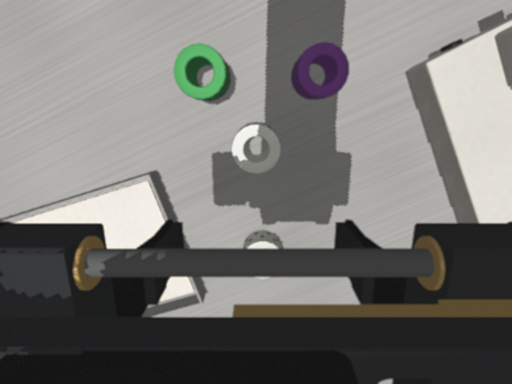

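The drum's ring is at wrist (256,148), predicted (254,147.5), so they agree. The green and purple ones are at (201,71) and (321,70), clear of the fingers. Descending.

Request:
send_rows(
  commands=[
    [-0.45,0.15,0,0,0.07,0,-1],
    [-0.4,0.15,0,0,0,0,-1],
    [0,0,-0.6,0,0,0,-1],
    [0,0,-0.8,0,0,0,-1],
    [0,0,-0.8,0,0,0,-1],
    [0,0,-0.8,0,0,0,-1],
    [0,0,-0.8,0,0,0,-1],
    [0,0,-0.4,0,0,0,-1],
    [0,0,0,0,0,0,-1],
  ],
)

```text
time: 13.33
ee_pos: [0.4754, -0.2064, 0.1179]
eef_rot: [0.204, 0.979, 0.004, 0.002]
ft_force: [-1.0, 1.5, -0.3]
width: 0.0873
```

```bash
python3 - <<'E'
from h import *
lev()
a=r.camera("side");cv2.imwrite("pics/s6.png",cv2.resize(a[200:360,200:400],(800,640),interpolation=cv2.INTER_CUBIC)[:600])
E
```

```text
pos [ 0.4754 -0.2064  0.1179] jawyaw 66.4 turn rows [-0.07  0.06  0.  ] w 0.0873 j [-0.16  0.19  0.55  1.9  -0.12  1.08  1.59] f [-1.   1.5 -0.3]
```

View pics/s6.png

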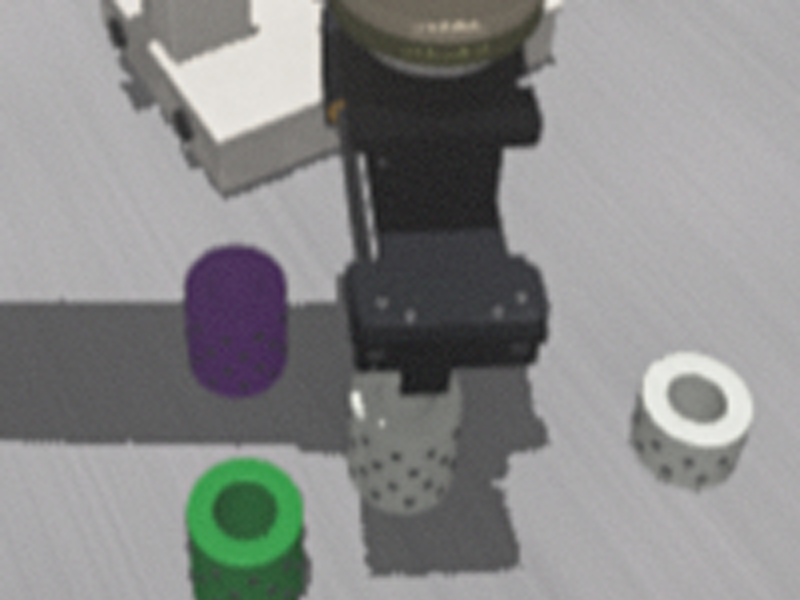

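Request:
send_rows(
  commands=[
    [-0.26,-0.45,0,0,0.06,0,-1],
    [0,0,0,0,0,0,-1],
    [0,0,-0.4,0,0,0,-1],
    [0,0,-0.4,0,0,0,-1],
    [0,0,0,0,0,0,-1],
  ],
)

```text
time: 13.8
ee_pos: [0.4726, -0.217, 0.0968]
eef_rot: [0.202, 0.979, 0.004, 0.003]
ft_force: [-0.7, 0.9, -0.8]
width: 0.0867
```

Request:
send_rows(
  commands=[
    [-0.17,-0.12,0,-0.07,0.08,0,-1],
    [0,0,-0.4,0,0,0,-1],
    [0,0,-0.5,0,0,0,-1],
    [-0.05,-0.03,-0.5,0,0,0,-1],
    [0,-0.03,-0.4,0,0,0,-1],
    [0,0,0,0,0,0,-1],
  ],
)

```text
time: 14.3
ee_pos: [0.466, -0.2218, 0.0413]
eef_rot: [0.201, 0.98, -0.001, -0.0]
ft_force: [-0.4, 0.0, 0.6]
width: 0.087
```

```bash
python3 - <<'E'
from h import *
lev()
E
```

```text
pos [ 0.466  -0.2218  0.0413] jawyaw 66.8 turn rows [ 0.02 -0.   -0.  ] w 0.087 j [-0.11  0.31  0.53  1.96 -0.19  0.92  1.68] f [-0.4  0.   0.6]
```

Request:
send_rows(
  commands=[
    [0.03,0.05,-0.25,0,0,0,-1],
    [0,0,-0.05,0,0,0,-1],
    [0,0,0,0,0,0,1],
    [0,0,0,0,0,0,1],
    [0,0,0,0,0,0,1],
    [0,0,0,0,0,0,1],
    [0,0,0,0,0,0,1],
    [0,0,0,0,0,0,1],
    [0,0,0,0,0,0,1],
    [0,0,0,0,0,0,1],
  ],
)

```text
time: 15.13
ee_pos: [0.4686, -0.2203, 0.0346]
eef_rot: [0.201, 0.98, -0.001, 0.002]
ft_force: [0.1, -0.5, -2.5]
width: 0.0545
```

```bash
python3 - <<'E'
from h import *
lev()
E
```

```text
pos [ 0.4686 -0.2203  0.0346] jawyaw 66.9 turn rows [ 0.03  0.03 -0.  ] w 0.0545 j [-0.11  0.32  0.53  1.97 -0.2   0.9   1.69] f [ 0.1 -0.5 -2.5]
```

Gripped at 54.5 mm. Lifting gently.

Request:
send_rows(
  commands=[
    [0,0,0,0,0,0,1],
    [0,0,0.2,0,0,0,1],
    [0,0,0.4,0,0,0,1],
    [0,0,0.6,0,0,0,1],
    [0,0,0.6,0,0,0,1],
    [0,0,0.6,0,0,0,1],
    [0,0,0.7,0,0,0,1],
    [0,0,0.7,0,0,0,1],
    [0,0,0.7,0,0,0,1],
    [0,0,0.6,0,0,0,1],
  ],
)

```text
time: 15.97
ee_pos: [0.461, -0.2196, 0.1947]
eef_rot: [0.202, 0.979, -0.001, -0.005]
ft_force: [0.4, -0.0, -3.9]
width: 0.0544
```

Request:
send_rows(
  commands=[
    [0.4,0.3,0.4,0,0,0,1],
    [0.5,0.4,0.2,0,0,0,1],
    [0.5,0.6,0,0,0,0,1],
    [0.5,0.8,0,0,0,0,1],
    [0.5,0.8,0,0,0,0,1],
    [0.5,0.8,0,0,0,0,1],
    [0.5,0.8,0,0,0,0,1],
    [0.4,0.7,0,0,0,0,1],
    [0.3,0.5,0,0,0,0,1],
    [0,0,0,0,0,0,1],
  ],
)

```text
time: 16.8
ee_pos: [0.5845, -0.0447, 0.2282]
eef_rot: [0.208, 0.978, -0.001, -0.0]
ft_force: [-0.0, -1.0, -4.6]
width: 0.0543
```

```bash
python3 - <<'E'
from h import *
lev()
E
```

```text
pos [ 0.5845 -0.0447  0.2282] jawyaw 66.0 turn rows [ 0.03 -0.02  0.  ] w 0.0543 j [-0.37  0.25  0.44  1.58 -0.11  1.33  1.24] f [-0.  -1.  -4.6]
```

Request:
send_rows(
  commands=[
    [0.05,0.5,-0.1,0,0,0,1],
    [0.05,0.6,-0.1,0,0,0,1],
    [0.05,0.6,-0.1,0,0,0,1],
    [0.05,0.6,-0.1,0,0,0,1],
    [0.05,0.6,-0.1,0,0,0,1],
    [0.05,0.6,-0.1,0,0,0,1],
    [0.05,0.5,-0.1,0,0,0,1],
    [0,0.2,0,0,0,0,1],
    [0,0,0,0,0,0,1],
  ],
)

```text
time: 17.55
ee_pos: [0.5911, 0.0822, 0.2122]
eef_rot: [0.211, 0.978, -0.004, -0.001]
ft_force: [-0.4, -0.2, -3.8]
width: 0.0541
```

```bash
python3 - <<'E'
from h import *
lev()
a=r.camera("side");cv2.imwrite("pics/s7.png",a);t=r.camera("top");cv2.imwrite("pics/t7.png",t)
cv2.imwrite("pics/s7c.png",cv2.resize(a[110:250,200:350],(600,560),interpolation=cv2.INTER_CUBIC))
cv2.imwrite("pics/t7c.png",cv2.resize(t[110:250,170:330],None,fx=4,fy=4,interpolation=cv2.INTER_CUBIC))
E
```

```text
pos [0.5911 0.0822 0.2122] jawyaw 65.7 turn rows [ 0.09 -0.05  0.  ] w 0.0541 j [-0.52  0.28  0.37  1.57 -0.1   1.31  1.01] f [-0.4 -0.2 -3.8]
```

View pics/s7c.png

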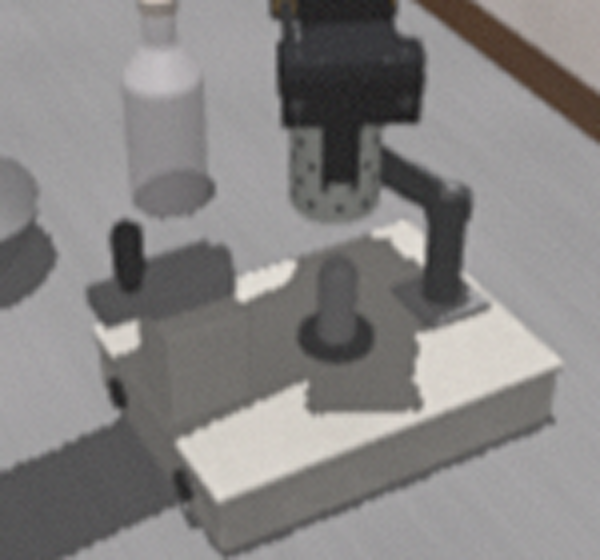

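View pics/t7c.png

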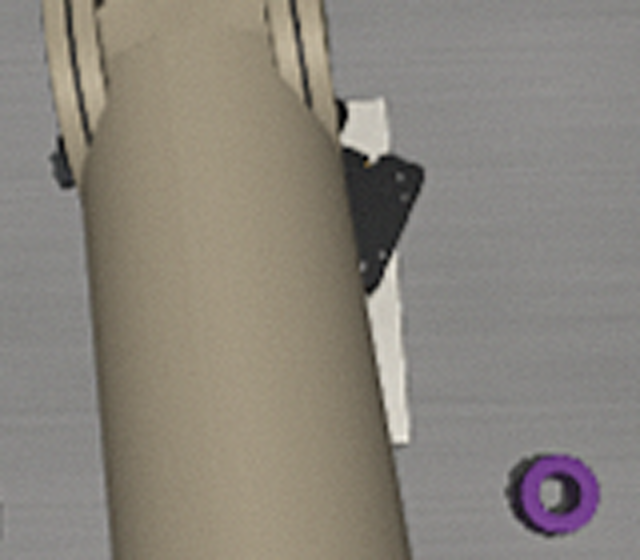

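```bash
python3 - <<'E'
from h import *
W=wpose();np.savez("w4.npz",M=W[0],K=W[1]);a=r.camera("wrist");cv2.imwrite("pics/w4.png",a)
lev()
# side: drum axis predictions if drum centred on TCP
p=r.read_state()["ee_pos"];b=p[2]-.0346
for z in(b,b+.066):print("side pred axis",proj("side",[p[0],p[1],z]))
# silhouette edges of the drum in side
s=cv2.imread("pics/s7.png")
for row in (150,153,156,158):print(row,s[row,265:302].mean(1).astype(int))
E
```

```text
pos [0.5915 0.0797 0.2122] jawyaw 65.5 turn rows [ 0.1  -0.04 -0.  ] w 0.0545 j [-0.52  0.28  0.37  1.57 -0.1   1.31  1.01] f [ 0.4  0.4 -4.7]
side pred axis [283.9 160. ]
side pred axis [284.5 137.1]
150 [161 159 158 160 160 163 155 118  94  99 106 102  97 102 109  77  43  42
  36  40  41  38  41  34  59 101  93  93 104  94  67  52  51  51  55  65
  89]
153 [161 161 159 160 161 162 153 119  98 101 103 107 105 106 104  66  41  37
  40  41  38  39  35  37  60 104 111 104  91  84  60  50  52  55  54  53
  53]
156 [161 161 160 160 160 162 156 124  97  94  95 105 112 113 107  74  58  83
  95  97 101  95  79  58  78 108 112 105  99  97  96  85  70  54  51  53
  55]
158 [161 162 159 158 157 158 152 119  87  97 108 108 111 113 111 103  96 107
 116 117 115 110 102  97 104 109 105 103  96 108 155 160 151 133  99  69
  51]
```

View pics/w4.png

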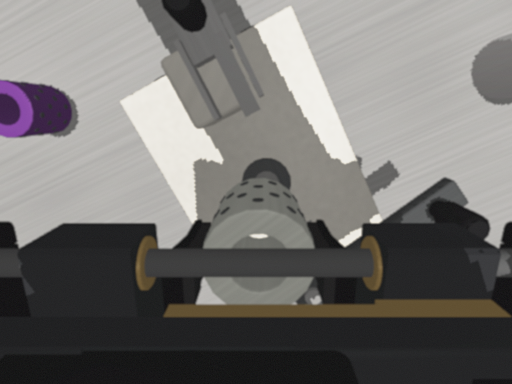

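The wrist view shows the drum in hand: top rim from columns 204 to 313, nearest rim edge at row ~209, lower edge at row ~179. I'll use it to find the drum's offset along the pads.

```bash
python3 - <<'E'
from h import *
z=np.load("w4.npz");M,K=z["M"],z["K"];s=r.read_state()
mount=r.calibration("wrist")["mount"];T=M@np.linalg.inv(mount);p=T[:3,3];tx=T[:3,0];print("tx",tx.round(3),p)
th=np.linspace(0,2*np.pi,361)
for off in(-4,-2,0,2,4):
    o=[]
    for zz,rad in((.0314,.028),(.0314,.015),(-.0346,.028)):
        c=p+tx*off/1000; q=np.array([wproj([c[0]+rad*np.cos(t),c[1]+rad*np.sin(t),p[2]+zz],(M,K)) for t in th])
        o.append((q[:,0].min(),q[:,0].max(),q[:,1].min()))
    print(off,o)
a=cv2.imread("pics/w4.png")[160:310,180:340];cv2.imwrite("pics/w4c.png",cv2.resize(a,None,fx=4,fy=4,interpolation=cv2.INTER_CUBIC))
E
```

```text
tx [-0.911  0.414 -0.   ] [0.59137886 0.08038301 0.21226934]
-4 [(np.float64(199.6), np.float64(316.1), np.float64(214.8)), (np.float64(226.6), np.float64(289.0), np.float64(241.1)), (np.float64(218.5), np.float64(299.6), np.float64(181.6))]
-2 [(np.float64(199.4), np.float64(316.3), np.float64(210.7)), (np.float64(226.5), np.float64(289.1), np.float64(237.1)), (np.float64(218.4), np.float64(299.7), np.float64(178.6))]
0 [(np.float64(199.1), np.float64(316.5), np.float64(206.5)), (np.float64(226.3), np.float64(289.2), np.float64(233.2)), (np.float64(218.3), np.float64(299.8), np.float64(175.7))]
2 [(np.float64(198.9), np.float64(316.7), np.float64(202.3)), (np.float64(226.2), np.float64(289.3), np.float64(229.1)), (np.float64(218.2), np.float64(299.9), np.float64(172.7))]
4 [(np.float64(198.7), np.float64(316.9), np.float64(198.1)), (np.float64(226.1), np.float64(289.4), np.float64(225.1)), (np.float64(218.1), np.float64(300.0), np.float64(169.8))]
```

View pics/w4c.png

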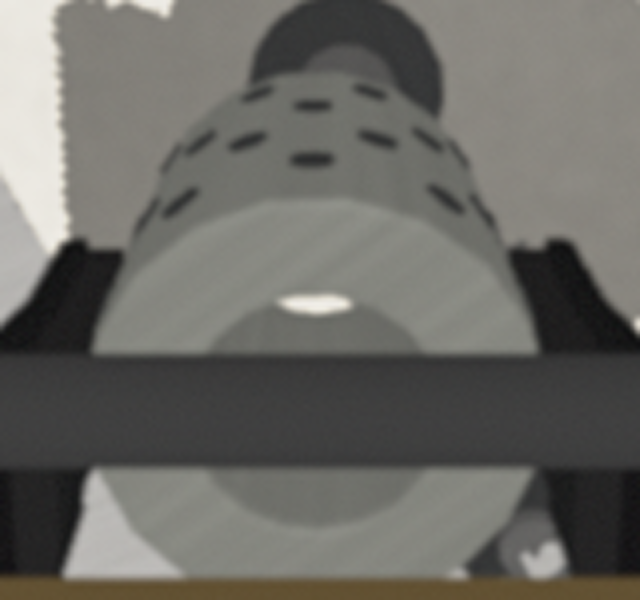

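```bash
python3 - <<'E'
from h import *
z=np.load("w4.npz");W=(z["M"],z["K"])
th=np.linspace(0,2*np.pi,361)
for c in((.5965,.084),(.5965,.086),(.5985,.084),(.5945,.084)):
    o=[]
    for zz,rad in((.066,.026),):
        q=np.array([wproj([c[0]+rad*np.cos(t),c[1]+rad*np.sin(t),zz],W) for t in th]);o.append((q[:,0].min(),q[:,0].max(),q[:,1].min()))
    t=np.array([wproj([c[0]+.008*np.cos(t),c[1]+.008*np.sin(t),.126],W) for t in th])
    print(c,o,(t[:,0].min(),t[:,0].max(),t[:,1].min()))
E
```

```text
(0.5965, 0.084) [(np.float64(240.3), np.float64(290.1), np.float64(157.5))] (np.float64(256.5), np.float64(275.3), np.float64(189.6))
(0.5965, 0.086) [(np.float64(242.0), np.float64(291.9), np.float64(156.7))] (np.float64(258.7), np.float64(277.4), np.float64(188.6))
(0.5985, 0.084) [(np.float64(241.1), np.float64(290.9), np.float64(159.3))] (np.float64(257.5), np.float64(276.2), np.float64(191.6))
(0.5945, 0.084) [(np.float64(239.5), np.float64(289.4), np.float64(155.7))] (np.float64(255.6), np.float64(274.3), np.float64(187.5))
```

Request:
send_rows(
  commands=[
    [0.15,0.15,0,0.1,-0.04,0,1],
    [0,0,-0.3,0,0,0,1],
    [0,0,-0.3,0,0,0,1],
    [0,0,-0.3,0,0,0,1],
    [0,0,-0.2,0,0,0,1],
    [0,0,0,0,0,0,1],
  ],
)

```text
time: 18.2
ee_pos: [0.5965, 0.0791, 0.1761]
eef_rot: [0.215, 0.977, -0.0, 0.0]
ft_force: [0.1, -0.5, -4.6]
width: 0.0547
```

```bash
python3 - <<'E'
from h import *
lev()
E
```

```text
pos [0.5965 0.0791 0.1761] jawyaw 65.1 turn rows [ 0.01  0.01 -0.  ] w 0.0547 j [-0.51  0.32  0.37  1.61 -0.12  1.24  1.02] f [ 0.1 -0.5 -4.6]
```

Request:
send_rows(
  commands=[
    [0,0.2,0,0,0,0,1],
    [0,0,0,0,0,0,1],
    [0,0,0,0,0,0,1],
  ],
)

```text
time: 18.45
ee_pos: [0.596, 0.0854, 0.1751]
eef_rot: [0.216, 0.976, -0.001, -0.0]
ft_force: [0.2, -0.0, -4.5]
width: 0.0548
```

```bash
python3 - <<'E'
from h import *
lev()
W=wpose();a=r.camera("wrist");cv2.imwrite("pics/w5.png",cv2.resize(a[150:310,180:340],None,fx=3.7,fy=3.7,interpolation=cv2.INTER_CUBIC))
s=r.camera("side");cv2.imwrite("pics/s8.png",cv2.resize(s[110:220,230:340],None,fx=5,fy=5,interpolation=cv2.INTER_CUBIC))
lev()
E
```

```text
pos [0.596  0.0854 0.1751] jawyaw 65.1 turn rows [ 0.01 -0.01  0.  ] w 0.0548 j [-0.52  0.32  0.37  1.61 -0.12  1.24  1.01] f [ 0.2 -0.  -4.5]
pos [0.596  0.0857 0.1753] jawyaw 65.1 turn rows [ 0.01 -0.01  0.  ] w 0.0544 j [-0.52  0.32  0.37  1.61 -0.12  1.24  1.01] f [-0.4 -0.2 -4.3]
```

View pics/w5.png

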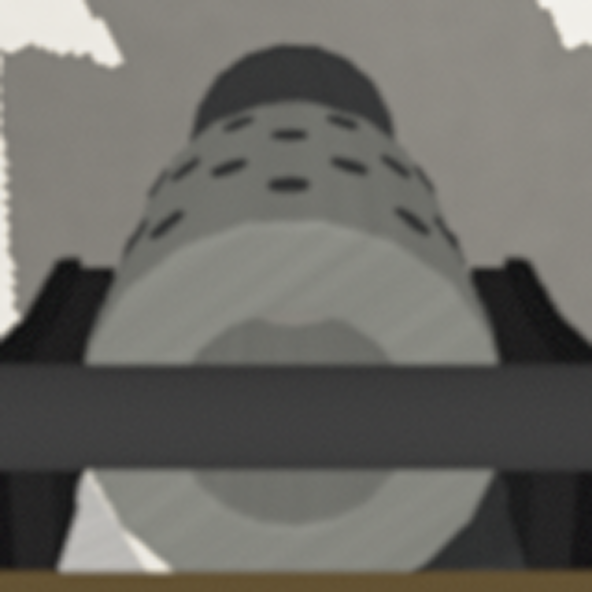

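View pics/s8.png

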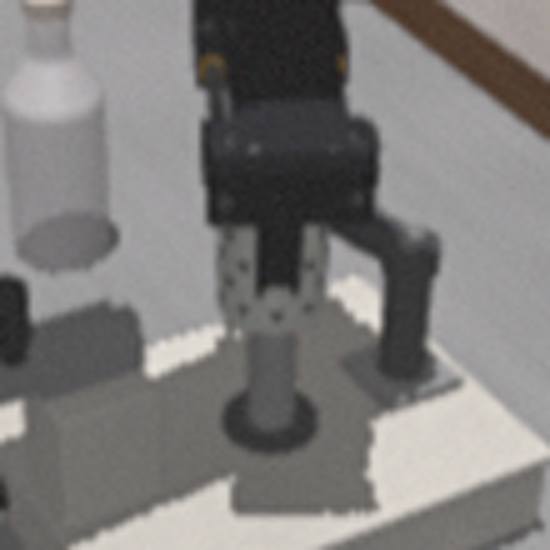

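The side view shows the drum (edges 218–329) centred on the shaft (248–299). The wrist view shows the ring centred under the drum (293 vs 292). Lowering gently.

Request:
send_rows(
  commands=[
    [0,0,-0.15,0,0,0,1],
    [0,0,-0.15,0,0,0,1],
    [0,0,-0.15,0,0,0,1],
    [0,0,-0.15,0,0,0,1],
  ],
)

```text
time: 18.88
ee_pos: [0.597, 0.0859, 0.1576]
eef_rot: [0.215, 0.977, 0.0, 0.001]
ft_force: [-0.2, 0.3, -4.0]
width: 0.0544
```

```bash
python3 - <<'E'
from h import *
lev()
E
```

```text
pos [0.597  0.0859 0.1576] jawyaw 65.1 turn rows [-0.    0.03  0.  ] w 0.0544 j [-0.51  0.33  0.36  1.63 -0.12  1.2   1.01] f [-0.2  0.3 -4. ]
```

Request:
send_rows(
  commands=[
    [-0.03,-0.02,-0.15,0,0,0,1],
    [0,0,-0.15,0,0,0,1],
    [0,0,-0.15,0,0,0,1],
  ],
)

```text
time: 19.13
ee_pos: [0.5957, 0.085, 0.1421]
eef_rot: [0.215, 0.977, 0.0, 0.001]
ft_force: [0.2, 0.6, -4.3]
width: 0.0548
```

```bash
python3 - <<'E'
from h import *
lev();print(r.read_state()["torque"].round(2))
E
```

```text
pos [0.5957 0.085  0.1421] jawyaw 65.1 turn rows [0.   0.02 0.  ] w 0.0548 j [-0.51  0.34  0.36  1.65 -0.13  1.17  1.02] f [ 0.2  0.6 -4.3]
[-0.02 -0.02 -0.01]
```

The bottom is at 0.1075, on the full-diameter shaft, with no contact force. Continuing.

Request:
send_rows(
  commands=[
    [0,0,-0.15,0,0,0,1],
    [0,0,-0.15,0,0,0,1],
    [0,0,-0.15,0,0,0,1],
  ],
)

```text
time: 19.38
ee_pos: [0.5955, 0.0849, 0.1268]
eef_rot: [0.216, 0.977, -0.0, 0.001]
ft_force: [-0.3, -0.0, -4.5]
width: 0.0542
```

Request:
send_rows(
  commands=[
    [0,0,-0.15,0,0,0,1],
    [0,0,-0.15,0,0,0,1],
    [0,0,-0.1,0,0,0,1],
  ],
)

```text
time: 19.63
ee_pos: [0.5954, 0.0849, 0.113]
eef_rot: [0.215, 0.977, -0.0, 0.0]
ft_force: [0.0, -0.5, -3.7]
width: 0.0543
```

Request:
send_rows(
  commands=[
    [0,0,-0.12,0,0,0,1],
    [0,0,-0.12,0,0,0,1],
    [0,0,-0.06,0,0,0,1],
  ],
)

```text
time: 19.88
ee_pos: [0.5953, 0.0849, 0.1027]
eef_rot: [0.215, 0.977, -0.0, 0.0]
ft_force: [-0.1, -0.2, -4.7]
width: 0.0545
```

Request:
send_rows(
  commands=[
    [0,0,-0.08,0,0,0,1],
    [0,0,-0.05,0,0,0,1],
  ],
)

```text
time: 20.05
ee_pos: [0.5956, 0.085, 0.1005]
eef_rot: [0.215, 0.977, 0.0, 0.0]
ft_force: [-13.1, -0.9, 24.3]
width: 0.0543
```

Contact with the ring at TCP z=0.1005 puts the bottom at 0.066, as expected. Releasing.

Request:
send_rows(
  commands=[
    [0,0,0.02,0,0,0,1],
    [0,0,0,0,0,0,0.2],
    [0,0,0,0,0,0,-0.2],
    [0,0,0,0,0,0,-0.6],
    [0,0,0,0,0,0,-1],
    [0,0,0,0,0,0,-1],
    [0,0,0,0,0,0,-1],
    [0,0,0,0,0,0,-1],
  ],
)

```text
time: 20.72
ee_pos: [0.5979, 0.0854, 0.1035]
eef_rot: [0.215, 0.977, 0.001, 0.003]
ft_force: [0.1, 0.1, -0.4]
width: 0.0799
```

```bash
python3 - <<'E'
from h import *
lev()
a=r.camera("wrist");cv2.imwrite("pics/w6.png",a)
s=r.camera("side");cv2.imwrite("pics/s9.png",cv2.resize(s[110:240,220:350],None,fx=4.5,fy=4.5,interpolation=cv2.INTER_CUBIC))
E
```

```text
pos [0.5979 0.0854 0.1035] jawyaw 65.1 turn rows [-0.02  0.07  0.  ] w 0.0799 j [-0.5   0.38  0.35  1.68 -0.15  1.09  1.03] f [ 0.1  0.1 -0.4]
```

View pics/w6.png

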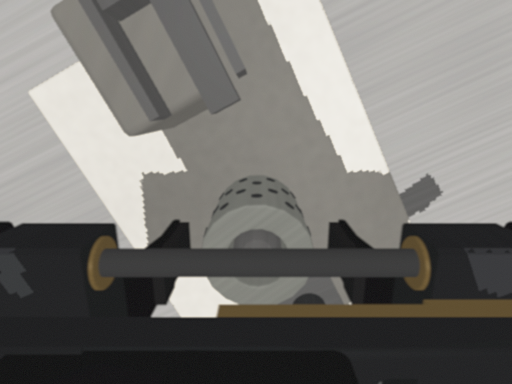

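View pics/s9.png

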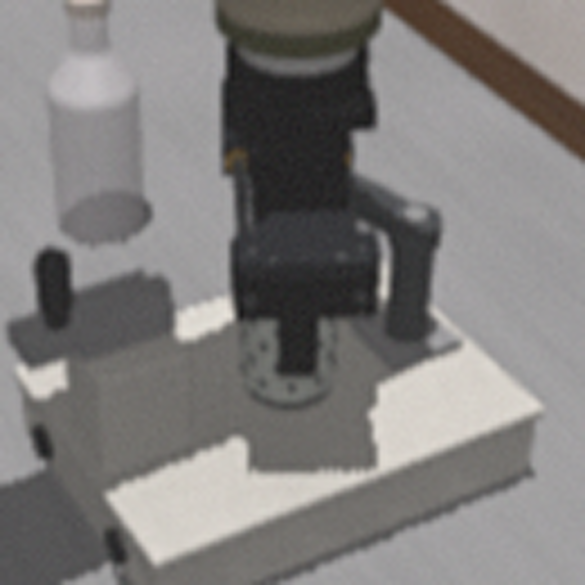

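The drum is seated and both finger gaps are clear. I'll retreat straight up, then move aside.

Request:
send_rows(
  commands=[
    [0,0,0,0,0,0,-1],
    [0,0,0.2,0,0,0,-1],
    [0,0,0.3,0,0,0,-1],
    [0,0,0.5,0,0,0,-1],
    [0,0,0.7,0,0,0,-1],
    [0,0,0.7,0,0,0,-1],
    [0,0,0.7,0,0,0,-1],
    [0,0,0.7,0,0,0,-1],
    [0,0,0.6,0,0,0,-1],
    [0,0,0.4,0,0,0,-1],
  ],
)

```text
time: 21.65
ee_pos: [0.5953, 0.0843, 0.2573]
eef_rot: [0.216, 0.976, 0.001, 0.002]
ft_force: [0.9, -0.3, 0.4]
width: 0.087
```

Request:
send_rows(
  commands=[
    [-0.3,-0.8,0.2,0,0,0,-1],
    [-0.3,-0.9,0,0,0,0,-1],
    [-0.3,-0.9,0,0,0,0,-1],
    [-0.3,-0.9,0,0,0,0,-1],
    [-0.3,-0.9,0,0,0,0,-1],
    [-0.3,-0.9,0,0,0,0,-1],
    [-0.3,-0.9,0,0,0,0,-1],
    [-0.3,-0.9,0,0,0,0,-1],
    [-0.2,-0.5,0,0,0,0,-1],
    [0,0,0,0,0,0,-1],
  ],
)

```text
time: 22.48
ee_pos: [0.5132, -0.1522, 0.2786]
eef_rot: [0.215, 0.977, 0.005, 0.01]
ft_force: [0.2, -0.1, -0.9]
width: 0.0869
```

```bash
python3 - <<'E'
from h import *
lev()
t=r.camera("top");cv2.imwrite("pics/t10.png",t)
s=r.camera("side");cv2.imwrite("pics/s10.png",s)
cv2.imwrite("pics/s10c.png",cv2.resize(s[110:240,220:350],None,fx=4.5,fy=4.5,interpolation=cv2.INTER_CUBIC))
cv2.imwrite("pics/t10c.png",cv2.resize(t[120:240,100:290],None,fx=4,fy=4,interpolation=cv2.INTER_CUBIC))
E
```

```text
pos [ 0.5132 -0.1522  0.2786] jawyaw 65.2 turn rows [-0.06  0.24  0.  ] w 0.0869 j [-0.29  0.09  0.54  1.65 -0.05  1.4   1.39] f [ 0.2 -0.1 -0.9]
```

View pics/s10c.png

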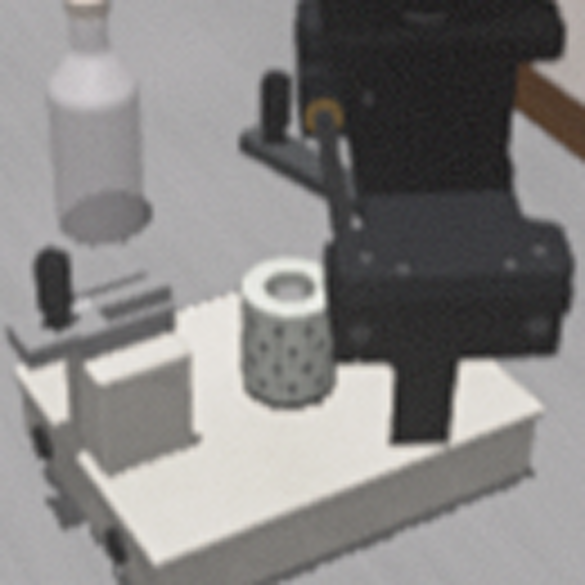

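View pics/t10c.png

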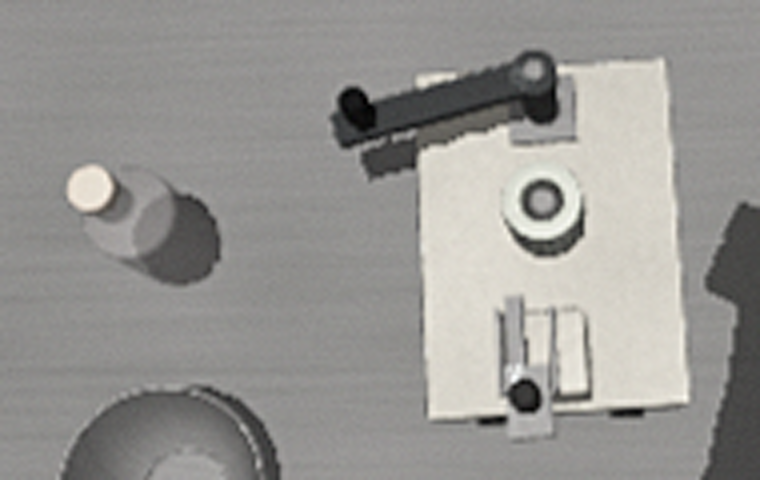

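```bash
python3 - <<'E'
from h import *
top=lambda x,y:(100+(x+.5)/4-.5,120+(y+.5)/4-.5); sd=lambda x,y:(220+(x+.5)/4.5-.5,110+(y+.5)/4.5-.5)
print("drum top",tri(sd(290,290),top(542,200)),onz("top",*top(542,200),.132))
piv=onz("top",*top(534,68),.15);tip=onz("top",*top(340,130),.15)
d=tip-piv;print("bar",np.arctan2(d[1],-d[0])+np.radians(2.2),np.linalg.norm(d))
k=onz("top",*top(352,103),.196);d=k-piv;print("bar via knob",np.arctan2(d[1],-d[0])+np.radians(2.2))
print("ck",onz("top",*top(524,394),.194))
E
```

```text
drum top (array([0.5956, 0.0845, 0.1294]), np.float64(0.0007)) [0.5946 0.0845 0.132 ]
bar 1.3165654127916002 0.13900942414095527
bar via knob 1.3075395008696744
ck [0.455  0.0936 0.194 ]
```

The drum is home and the bar is at about 1.31. The catch travel reads 28–35 mm depending on method, so I'll measure it precisely by comparing knob blobs before and after.

```bash
python3 - <<'E'
from h import *
def cen(img,box,thr):
    x0,y0,x1,y1=box;g=img[y0:y1,x0:x1].mean(2);w=np.clip(thr-g,0,thr-25);
    m=(g<thr).astype(np.uint8);n,l,st,_=cv2.connectedComponentsWithStats(m);i=1+np.argmax(st[1:,4]);w=w*cv2.dilate((l==i).astype(np.uint8),np.ones((3,3)))
    Y,X=np.mgrid[y0:y1,x0:x1];return (w*X).sum()/w.sum(),(w*Y).sum()/w.sum(),st[i,4]
t0,t1,s0,s1=[cv2.imread(f"pics/{n}.png") for n in("top0","t10","side0","s10")]
a=cen(t0,(220,195,242,220),80);b=cen(t1,(220,205,242,232),80)
print(a,b);A,B=onz("top",*a[:2],.171),onz("top",*b[:2],.171);print("top",A,B,np.linalg.norm(A-B))
a=cen(s0,(234,155,252,182),70);b=cen(s1,(222,160,240,186),70)
print(a,b);A,B=onz("side",*a[:2],.171),onz("side",*b[:2],.171);print("side",A,B,np.linalg.norm(A-B))
E
```

```text
(np.float64(230.46473779385167), np.float64(207.4938352786454), np.int32(55)) (np.float64(231.16712228904683), np.float64(218.72352833971203), np.int32(50))
top [0.4849 0.0955 0.171 ] [0.4557 0.094  0.171 ] 0.029238502013612125
(np.float64(242.47530774800867), np.float64(170.24532947139755), np.int32(107)) (np.float64(231.60781942765013), np.float64(173.83736396614268), np.int32(98))
side [0.4854 0.0963 0.171 ] [0.456  0.0949 0.171 ] 0.029433314458280076
```

Both cameras give 29.3 mm of travel from the start. The knob now stands 141 mm from the shaft axis, which is its shut place (~105.5 mm) plus 35 mm, so it is at its stop. It seems to have started a few millimetres drawn. Handing in.

```bash
python3 - <<'E'
from h import *
for n,a in(("top",(cv2.imread("pics/top0.png"),cv2.imread("pics/t10.png"))),("side",(cv2.imread("pics/side0.png"),cv2.imread("pics/s10.png")))):
    for nm,X in(("bowl",(.40,.29,.03)),("bottle",(.595,.31,.095)),("short",(.607,-.277,.02))):
        u,v=proj(n,X).astype(int);c=a[0][max(v-25,0):v+25,max(u-25,0):u+25];m=cv2.matchTemplate(a[1][max(v-35,0):v+35,max(u-35,0):u+35],c,cv2.TM_CCOEFF_NORMED);_,q,_,l=cv2.minMaxLoc(m);print(n,nm,round(q,2),l)
print(r.read_state()["time"],r.close_job())
E
```

```text
top bowl 1.0 (10, 10)
top bottle 0.99 (10, 10)
top short 0.22 (20, 11)
side bowl 1.0 (10, 10)
side bottle 0.57 (10, 7)
side short 1.0 (10, 10)
the job is handed in; nothing more can be done
22.5833 None
```

I drew the catch back, swung the bar aside to its stop, and lowered the taller drum in the hand onto the seat ring. I then let go, backed off and handed the job in at 22.6 s. No verdict is reported, so what follows is from my own checks.

- **Drum:** it stands on the shaft. The cameras put its top centre at (0.5956, 0.0845), within about 1 mm of the measured shaft axis. The ring took the load with the drum's lower end at about 66 mm. The image-measured top was 129 mm rather than 132 mm; the shaft top read 3 mm low in the same way earlier. Uprightness was judged by eye only.
- **Bar:** about 1.31 rad from the pictures, and it pushed back firmly at the stop.
- **Catch:** the evidence disagrees. Both cameras gave 29.3 mm of travel from where it started, only about 1 mm over the 28 mm needed. Its final distance from the shaft matches the full 35 mm, and it did not give under a pull of nearly 30 N. It probably started a few millimetres drawn.
- **Bowl, bottle and short drum:** each matched its starting place in at least one camera, with no shift. The arm or the gripper blocked the other view for the short drum (top) and probably the bottle (side), so those two matches were poor.

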